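# Change over the culture-flask rocker and start its next run

### The job

Change over the flask rocker for its next run: move the finished flask from its platform into the steel tray, and lay all the waiting flasks from the bench flat on the platform. Turn the speed knob until its pointer meets the brass index clip on its scale, without shifting the clip, and click the timer dial round to its fourth line after the zero dot. When all that is done, press the hinged start paddle down to its stop and let it come back up.

Things in the scene. Friction and masses are not known exactly. Their poses are not given: they have to be found in the camera images.
- rocker: flask rocker: white bench instrument, 236 x 340 x 61 mm, fixed. Origin under its centre; x to its back, y to its left seen from the front, z up. The control deck, top 34 mm above the bench, runs along the front (-x) and has from left to right: speed knob, timer dial, start paddle. The platform is behind; its edge begins 50 mm behind the axes of knob and dial and is 61 mm above the bench
- platform (a point): centre of the top of the platform's black rubber mat, 56 mm above the bench; axes like the rocker's. Level, does not move. Inside the thin rim (5 mm above the mat): 145 mm in x, 331 mm in y, room for four flasks side by side, each with its length along x, at a 74 mm pitch
- tray_in (a point): centre of the floor (this point is 2.5 mm above it, 5 mm above the bench) of the low steel tray right of the rocker; fixed. Inside 195 mm in x, 135 mm in y; walls 14 mm above the bench
- old_flask_mid (a point): the finished flask, the only one on the platform at the start. Flat plastic culture flask, 98 x 42 x 26 mm, 60 g: clear body, round white screw cap at its -x end. Point: its middle, half-way up; x along its length away from the cap, z through its 26 mm height. The body, 42 mm wide in y, spans x = -17 to +49 mm: grasp it across y, best near x = +10 mm (centre of mass +12)
- flask1_mid (a point): waiting flask, on the bench left of the rocker at the start; two to four of the four are present. Same flask as the finished one: 98 x 42 x 26 mm, 40 to 85 g, point at its middle half-way up, x along its length away from the cap, z through its 26 mm height, body 42 mm wide in y from x = -17 to +49 mm. Either flat side may be up
- flask2_mid (a point): waiting flask, on the bench left of the rocker at the start; two to four of the four are present. Same flask as the finished one: 98 x 42 x 26 mm, 40 to 85 g, point at its middle half-way up, x along its length away from the cap, z through its 26 mm height, body 42 mm wide in y from x = -17 to +49 mm. Either flat side may be up
- flask3_mid (a point): waiting flask, on the bench left of the rocker at the start; two to four of the four are present. Same flask as the finished one: 98 x 42 x 26 mm, 40 to 85 g, point at its middle half-way up, x along its length away from the cap, z through its 26 mm height, body 42 mm wide in y from x = -17 to +49 mm. Either flat side may be up
- flask4_mid (a point): waiting flask, on the bench left of the rocker at the start; two to four of the four are present. Same flask as the finished one: 98 x 42 x 26 mm, 40 to 85 g, point at its middle half-way up, x along its length away from the cap, z through its 26 mm height, body 42 mm wide in y from x = -17 to +49 mm. Either flat side may be up
- speed_knob (a joint): speed knob angle, rad, 0 to 2.6, growing clockwise from above. Black round skirt, 60 mm across, 5 mm high; upright grip bar 46 mm long, 13 mm thick, top 39 mm above the deck. Bar and pointer lie in direction pi/2 - q from the rocker's +x (counter-clockwise), so along +y at 0. Light friction (0.04 N m), stays where it is left
- speed_grip (a point): on the speed knob's axis at grip height, 28 mm above the deck, 11 mm below the bar's top
- speed_pointer (a point): tip of the speed knob's white pointer line, at the edge of its skirt, 32 mm from the axis
- index_tip (a point): where the brass index clip on the speed scale points, on the same 32 mm circle about the knob's axis as the pointer's tip. The clip is a 7 mm high brass slider on the scale ring, 32 to 48 mm from the axis; its angle differs each time and must not be changed
- timer_dial (a joint): timer dial angle, rad, growing clockwise from above. Click stops every 30 degrees: 0 (white dot on the deck), then six white lines 0.524 .. 3.142, the fourth at 2.094. Each click takes about 0.09 N m; let go, it drops into the nearest stop. Black pointer-shaped bar, 46 mm long, 13 mm thick, top 39 mm above the deck; points in direction pi/2 - q from the rocker's +x (counter-clockwise)
- timer_grip (a point): on the timer dial's axis at grip height, 28 mm above the deck, 11 mm below the bar's top
- start_paddle (a joint): start paddle angle, rad: 0 sprung up, 0.22 down at its stop. White plate 62 mm wide, 52 mm long, hinged at its far (+x) edge on the deck, near edge raised 11 mm. Pressed near its near edge it takes about 5 N to start and 9 N at the stop; springs back up by itself
- paddle_press (a point): point to press on top of the paddle, 38 mm in front of its hinge, 14 mm from its near edge; goes 8 mm down to the stop
There are look-alikes about, which are no part of the job. What is shaped like the part that bears flask4_mid but orange is not meant.

How it is judged:
By the outcome, as a careful person would: the job done as asked, in the order asked, and still so for the second after the job is handed in, with the robot touching nothing.
Of flask1, flask2, flask3, flask4 only 2 to 4 are there at a start; the rules pass over those that are not, and their reading is None.
At some moment in a run one of flask1, flask2, flask3, flask4 may be knocked a few centimetres aside while the robot is not near it.
Once in a run the grip may slacken for a moment while it holds something.
It also fails if it takes over 208 s, if anything falls off the work surface, if the arm or the gripper's body presses on something with over 40 N, if the wrist force passes 120 N, or if a joint passes its speed limit or range.

### The arm

A 6-joint arm with a two-finger parallel gripper is mounted at the origin on a cart in front of the work surface, level with it; the furniture and walls round the work are solid. World frame = base frame: x ahead of the robot, y to its left, z up, the work surface at z = 0. Lengths are in mm, angles in rad, forces in N, time in s.
With the tool pointing down it reaches from about 400 to 925 mm from the base axis. Payload 12.5 kg.
Tool frame: the origin (TCP) lies between the finger pads; the fingertips stand 11 mm ahead of it and the grasp point (between the pads) lies 8 mm behind it (env.tip_extent is the distance from the TCP to the fingertips, in mm); x points along the fingers, z is the direction in which the jaws open and shut, and the axes are right-handed (so a half turn about x gives the same grasp; the last joint's range is limited). The gripper opens to 95 mm and grips with 3 to 60 N. Pads are 20 mm wide; open, the fingers measure 119 mm over their backs; the gripper's body (75 mm by 180 mm) begins 59 mm behind the grasp point.
Start: joints at [1.026, 0.491, 1.559, -0, 1.092, -0.106], TCP at [265.519, 565.814, 225.661] pointing down, gripper open.
Joint ranges: [-3.1, 3.1], [-0.84, 2.19], [0.05, 2.79], [-1.13, 4.28], [0.06, 2.93], [-2.69, 2.69]. Speed limits (rad/s): [2.22, 2.22, 2.79, 3.14, 3.14, 3.14].

### API

Orientations are given as [roll, pitch, yaw] about the fixed x, y, z axes, in that order (R = Rz(yaw) Ry(pitch) Rx(roll)).
In Python, from cell import status, imaging, env gives the robot as it stands. The module is installed in compiled form; this text tells all that it offers.
- The arm moves only by the tool apply_moves, never from a script. Its argument "increments" is a list of rows, each a list of 5 numbers: the closure, from 0 (fully open) to 1 (shut), then the shift along the tool's x, y, z in mm, then the turn about the tool's x in degrees. A call has 1 to 10 rows; each row shifts and turns the commanded pose from where the row before left it, along the tool's axes as they then stand; what a row does not reach is not made up. A row lasts 1/10 s, in which the tool goes at most 50 mm and 8.59 degrees, less where a joint would pass 70% of its speed; a pose out of reach is approached as far as the arm can. A call with a gripper value outside its range is refused whole. The fingers move at their own pace and stop on an object; the grip force is fixed at half the most. Time passes only in rows, so rows that do not move let the fingers close. It gives the time, the measured TCP pose, the force and the opening at its end, in the units of the state.
- status.state(): the state, without advancing time (a new reading comes with each control period).
- imaging.read_camera(name): name is "side" or "top"; returns a dict with "pixels" (400x640x3 uint8, red, green, blue), "fovy" (degrees; the focal length in pixels is half the picture's height over the tangent of half this angle, whatever the lens; pixels are square), "cx", "cy" (the principal point, pixels), "distortion" ([k1, k2, p1, p2, k3] as OpenCV has them; the pictures are not rectified), "R" (3x3) and "t" (3): a world point X has camera coordinates R X + t. Camera axes: x right, y down, z forward; pixel columns grow to the right and rows downward; lengths in mm; the calibration is good to about 2 mm. A picture is of the moment at which its call begins. There is no depth.
- env.job_done(): hands the job in, once; it reports no verdict.
The state is a dict: "t": time; "joints": joint angles; "qvel": joint speeds; "tau": joint torques, N m; "eef_pos": TCP position; "tcp_rot": TCP orientation; "ft_force": force on the tool from outside, world axes, zero at the start; "moment": the same for the moment, N m; "opening": opening from 0.0 (shut) to 1.0 (fully open).
Only numpy, scipy, OpenCV 4.12 (cv2) and the standard library are available. Lean on these libraries where they do the work, as an engineer would, in place of code of your own. Each camera call takes 0.05 s, during which the arm holds its last target. There are 200 camera calls.

## Working session

There is one attempt and no reset: what is moved stays moved. The work goes in short steps, Python scripts to look and compute and a tool call to move; the robot and the scene stay as the last step left them, time stands still between calls to the robot, and variables do not carry over. Pictures are saved under pics/ and viewed, about 12 in all and at most 16, crops included, and the job is handed in when it is done.

Besides the shell and the picture viewer there is one more tool, called after "Emit:" as name(argument=value, ...), one argument or row to a line, values as JSON. apply_moves: Moves the arm, as the interface text tells. Its arguments: {"type":"object","properties":{"increments":{"type":"array"}},"required":["increments"]}

```bash
ls; mkdir -p pics
cat > h.py <<'E'
import numpy as np, cv2
from cell import status, imaging, env
def cam(n):
    c=imaging.read_camera(n); p=c["pixels"]; f=p.shape[0]/2/np.tan(np.radians(c["fovy"])/2)
    c["K"]=np.array([[f,0,c["cx"]],[0,f,c["cy"]],[0,0,1.]]); c["D"]=np.array(c["distortion"],float)
    c["R"]=np.array(c["R"],float); c["t"]=np.array(c["t"],float); c["bgr"]=p[:,:,::-1].copy(); return c
def ray(c,uv):
    n=cv2.undistortPoints(np.array(uv,float).reshape(-1,1,2),c["K"],c["D"]).reshape(-1,2)
    d=np.c_[n,np.ones(len(n))]@c["R"]; return -c["R"].T@c["t"], d
def plane(c,uv,z):
    o,d=ray(c,uv); return o+d*((z-o[2])/d[:,2])[:,None]
def proj(c,X):
    return cv2.projectPoints(np.array(X,float).reshape(-1,1,3),cv2.Rodrigues(c["R"])[0],c["t"],c["K"],c["D"])[0].reshape(-1,2)
E
python3 - <<'E'
from h import *
for n in("top","side"):
    c=cam(n); cv2.imwrite(f"pics/{n}0.png",c["bgr"]); print(n,c["fovy"],-c["R"].T@c["t"],c["R"].round(2).tolist(),c["D"])
s=status.state();print(s["eef_pos"],s["tcp_rot"],s["opening"],s["ft_force"])
E
```

```text
pics
top 51.45581330383527 [ 210.30574912  181.39789836 1552.36272522] [[0.01, -1.0, 0.0], [-0.98, -0.01, -0.2], [0.2, -0.0, -0.98]] [0.01491374 0.         0.         0.         0.        ]
side 43.79246605792881 [-5.98425810e-01 -1.34811894e+03  7.19944909e+02] [[0.94, -0.33, -0.03], [-0.14, -0.34, -0.93], [0.3, 0.88, -0.36]] [-0.09458179  0.          0.          0.          0.        ]
[265.41116088 565.64313967 225.16002864] [ 3.06188196  1.56988498 -2.0892511 ] 0.9992818640982091 [-0.64898676  0.29776511  1.38282407]
```

View pics/top0.png

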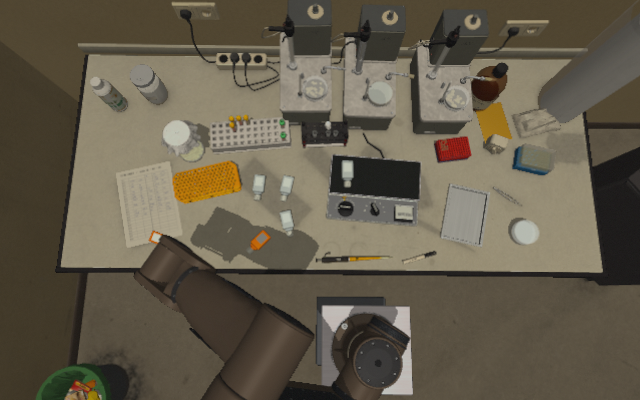

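View pics/side0.png

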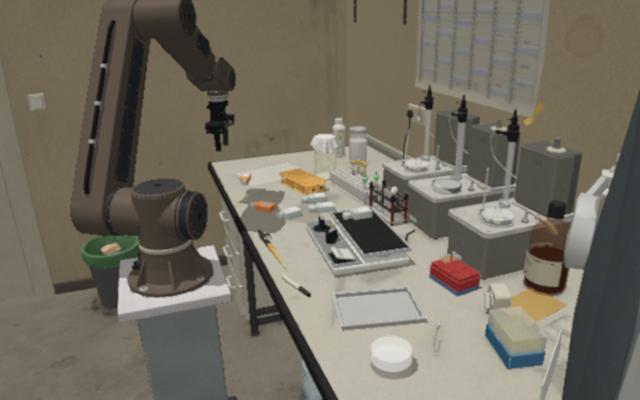

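The top view shows three clear flasks at (259,186), (286,187) and (288,221), and the finished one at (347,172). The look-alikes are an orange flask at (260,240) and an orange and white object at (157,238), partly under the gripper. The tray is at (465,214). Next I'll check this in one close crop.

Run:
```python
import cv2
a=cv2.imread("pics/top0.png")
cv2.imwrite("pics/c1.png",cv2.resize(a[145:260,140:300],None,fx=5,fy=5,interpolation=cv2.INTER_CUBIC))
cv2.imwrite("pics/c2.png",cv2.resize(a[148:230,322:426],None,fx=7.5,fy=7.3,interpolation=cv2.INTER_CUBIC))
```

```text
(no output)
```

View pics/c1.png

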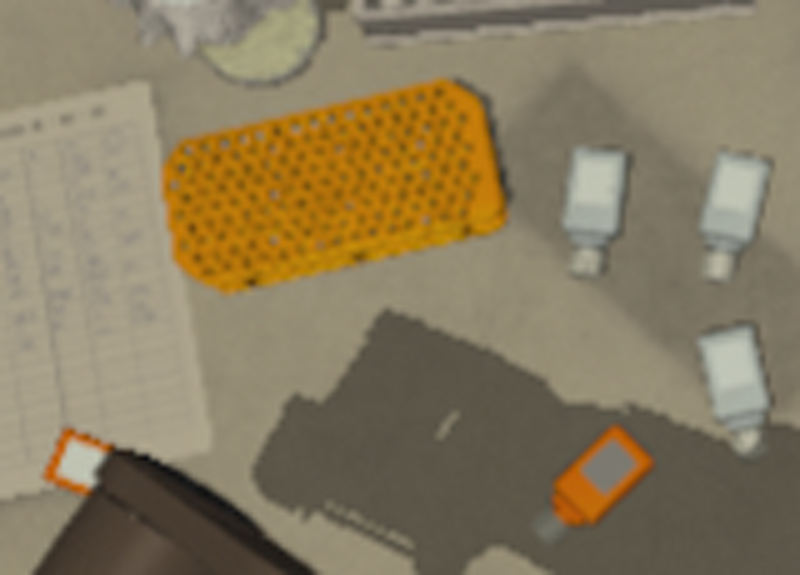

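View pics/c2.png

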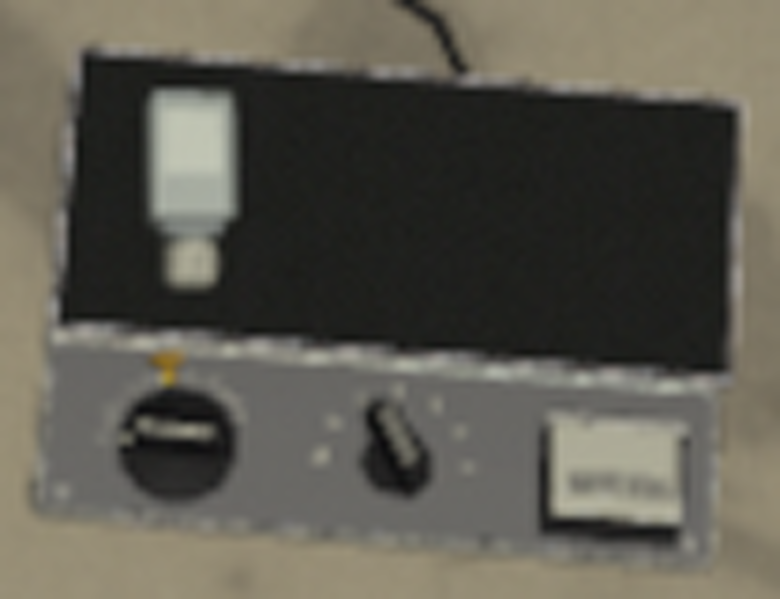

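```bash
cat >> h.py <<'E'
from scipy.spatial.transform import Rotation as Ro
from scipy.optimize import least_squares
def Rt(): return Ro.from_euler("xyz",status.state()["tcp_rot"]).as_matrix()
def flasks(c,z=13,mask_only=False):
    b=c["bgr"].astype(int); br=b[:,:,0]-b[:,:,2]
    m=((br>-4)&(b.sum(2)>330)).astype(np.uint8)
    n,l,s,ce=cv2.connectedComponentsWithStats(m); out=[]
    for i in range(1,n):
        x,y,w,h,a=s[i]
        if 60<a<250 and 180<ce[i][0]<520 and 140<ce[i][1]<260:
            v,u=np.nonzero(l==i); X=plane(c,np.c_[u,v],z)[:,:2]
            (q,sz,an)=cv2.minAreaRect(X.astype(np.float32)); mu=X.mean(0); w,V=np.linalg.eigh(np.cov((X-mu).T)); d=V[:,1]*np.sign(V[0,1])
            out.append((ce[i].round(1),a,mu.round(1),sorted(np.round(sz)),round(np.degrees(np.arctan2(d[1],d[0])),1)))
    return out
E
python3 - <<'E'
from h import *
c=cam("top")
for f in flasks(c): print(*f)
b=c["bgr"]; m=((b.max(2)<60)).astype(np.uint8); m[:, :325]=0; m[:,425:]=0; m[:150]=0; m[203:]=0
n,l,s,ce=cv2.connectedComponentsWithStats(m); i=1+np.argmax(s[1:,4]); print(s[i])
v,u=np.nonzero(l==i); X=plane(c,np.c_[u,v],56)[:,:2]; r=cv2.minAreaRect(X.astype(np.float32)); print(r); print(cv2.boxPoints(r))
def cr(p,z): 
    q=np.array(p,float); q[:,0]=(q[:,0]+.5)/7.5-.5+322; q[:,1]=(q[:,1]+.5)/7.3-.5+148; return plane(c,q,z).round(1)
print("rim/mat",cr([[85,52],[740,103],[728,375],[57,328]],58).tolist())
print("deck",cr([[33,512],[712,560]],34).tolist())
print("skirt",cr([[177,443]],39).tolist(),"clip",cr([[167,358],[170,382]],41).tolist(),"knobbar ends",cr([[137,428],[217,434]],73).tolist())
print("dial dot,last",cr([[320,457],[468,467]],34).tolist(), "tip/tail",cr([[380,405],[408,488]],73).tolist())
print("paddle",cr([[550,412],[690,425],[680,522],[550,512]],40).tolist())
print(Rt().round(3))
E
```

```text
[ 330  156   90   43 2895]
((619.8508911132812, -35.417236328125), (326.8494567871094, 141.258544921875), 85.47265625)
[[ 536.5421   -192.75693 ]
 [ 677.35986  -203.90717 ]
 [ 703.15967   121.922455]
 [ 562.3419    133.0727  ]]
rim/mat [[703.2, 121.2, 58.0], [678.6, -206.5, 58.0], [535.5, -194.6, 58.0], [556.9, 134.9, 58.0]]
deck [[466.5, 145.8, 34.0], [444.8, -188.8, 34.0]]
skirt [[501.8, 74.8, 39.0]] clip [[545.6, 79.6, 41.0], [533.1, 78.2, 41.0]] knobbar ends [[502.7, 96.5, 73.0], [500.0, 57.8, 73.0]]
dial dot,last [[496.1, 3.5, 34.0], [491.6, -69.8, 34.0]] tip/tail [[515.4, -21.4, 73.0], [473.5, -34.1, 73.0]]
paddle [[519.3, -110.2, 40.0], [513.2, -179.2, 40.0], [463.2, -172.4, 40.0], [467.7, -108.6, 40.0]]
[[-0.    -0.905  0.425]
 [-0.001  0.425  0.905]
 [-1.     0.    -0.001]]
```

Run:
```python
from h import *
a=cv2.imread("pics/top0.png")
for (u,v) in [(259,183),(259,190),(259,197),(270,190),(286,183),(285,190),(288,218),(288,224),(347,168),(347,184),(300,240),(240,220)]: print(u,v,a[v,u])
for r in range(176,202): print(a[r,250:296:1,0].astype(int)-a[r,250:296,2])
```

```text
259 183 [179 196 192]
259 190 [159 168 162]
259 197 [125 143 143]
270 190 [ 96 114 121]
286 183 [179 195 191]
285 190 [163 174 168]
288 218 [183 197 192]
288 224 [165 175 170]
347 168 [179 196 192]
347 184 [146 165 167]
300 240 [72 86 91]
240 220 [73 86 92]
[-26 -27 -26 -23 -12  -7  -8  -8  -7  -6  -6  -7  -6  -6  -6  -9 -20 -24
 -25 -24 -26 -26 -26 -26 -25 -27 -28 -29 -29 -31 -31 -31 -26 -13  -5  -6
  -5  -7  -6  -9 -11 -18 -24 -26 -29 -33]
[-25 -25 -25 -23 -11  -7 -11 -12 -12 -10 -11 -11 -10  -7  -5  -6 -20 -26
 -26 -25 -25 -25 -26 -26 -27 -25 -27 -28 -28 -30 -30 -30 -23 -10  -7  -9
  -7  -7  -7  -7  -6  -5  -7 -10 -23 -32]
[-24 -23 -25 -19  -9  -9 -12 -13 -13 -13 -13 -13 -11  -7  -5  -9 -21 -25
 -25 -25 -25 -26 -26 -25 -25 -25 -25 -27 -29 -29 -29 -29 -20  -8 -10 -12
 -11 -10 -10  -9  -8  -6  -6  -8 -23 -31]
[-25 -26 -25 -18  -8  -9 -12 -13 -13 -12 -13 -13 -12  -7  -4 -14 -24 -26
 -26 -26 -27 -26 -26 -25 -25 -24 -23 -24 -27 -28 -28 -27 -14  -6 -10 -13
 -12 -12 -12 -11 -11  -9  -5 -10 -26 -33]
[-24 -25 -25 -15  -7 -10 -13 -13 -13 -12 -13 -13 -11  -6  -4 -16 -27 -28
 -26 -26 -25 -26 
[... 3345 characters left out ...]
6 -25 -24 -24 -26 -26
 -24 -25 -24 -24 -24 -25 -24 -25 -25 -24 -25 -25 -20 -18 -21 -23 -21 -20
 -16 -19 -24 -25 -25 -26 -25 -25 -25 -26]
[-32 -32 -30 -26 -18 -18 -17 -16 -18 -16 -16 -22 -24 -25 -25 -25 -26 -25
 -25 -24 -24 -24 -24 -24 -24 -24 -25 -25 -25 -23 -20 -19 -21 -23 -22 -19
 -17 -22 -24 -25 -24 -25 -26 -25 -24 -24]
[-33 -32 -31 -29 -24 -21 -19 -19 -18 -18 -22 -24 -24 -26 -25 -26 -27 -25
 -26 -24 -24 -24 -24 -23 -24 -24 -25 -24 -25 -23 -21 -19 -17 -19 -19 -17
 -18 -23 -24 -24 -25 -24 -25 -25 -24 -24]
[-32 -32 -32 -31 -30 -29 -28 -26 -24 -25 -26 -25 -25 -25 -26 -26 -26 -27
 -24 -23 -23 -24 -24 -23 -23 -23 -25 -24 -24 -25 -25 -22 -19 -18 -18 -19
 -21 -25 -25 -25 -24 -24 -25 -25 -26 -25]
```

```bash
sed -i 's/br>-4)&(b.sum(2)>330)/br>-15)\&(b.sum(2)>330)/' h.py
python3 - <<'E'
from h import *
c=cam("top")
for f in flasks(c): print(*f)
E
```

```text
[347.  169.9] 204 [657.2  64.9] [np.float64(39.0), np.float64(80.0)] -0.9
[258.2 183.8] 211 [599.2 404.6] [np.float64(43.0), np.float64(79.0)] -5.5
[286.1 185. ] 213 [595.5 297.9] [np.float64(43.0), np.float64(80.0)] -12.3
[286.6 219.9] 220 [460.3 293.2] [np.float64(43.0), np.float64(78.0)] 14.2
```

```bash
cat >> h.py <<'E'
PC=np.array([619.9,-35.4]); YW=np.radians(-4.53)
def rk(x,y):  # platform frame -> world
    return PC+np.array([x*np.cos(YW)-y*np.sin(YW),x*np.sin(YW)+y*np.cos(YW)])
def go(x,y,z,jaw):  # first turn deg, then shifts in the turned frame
    s=status.state(); p=np.array(s["eef_pos"]); R=Rt(); j=np.degrees(np.arctan2(R[1,2],R[0,2]))
    tu=(j-jaw+90)%180-90; a=np.radians(j-tu); Z=np.array([np.cos(a),np.sin(a)]); Y=np.array([-np.sin(a),np.cos(a)]); d=np.array([x,y])-p[:2]
    print("pos",p.round(1),"jaw",round(j,1),"tilt",R[:,0].round(3),"open",round(s["opening"],3),"t",s["t"],"F",np.round(s["ft_force"],1),"q6",round(s["joints"][5],2))
    print("turn %.1f shift x %.1f y %.1f z %.1f"%(tu,p[2]-z,d@Y,d@Z))
E
python3 - <<'E'
from h import *
c=cam("top")
print(plane(c,[[451,184],[488.5,188],[480.5,244.5],[441.5,240]],12).round(1).tolist())
f=flasks(c,69)[0]; print(f)
go(*f[2],140,f[4]+90)
E
```

```text
[[605.0, -332.2, 12.0], [590.5, -473.9, 12.0], [374.6, -427.9, 12.0], [390.0, -284.5, 12.0]]
(array([347. , 169.9]), np.int32(204), array([640.9,  69.1]), [np.float64(37.0), np.float64(77.0)], np.float64(-0.9))
pos [265.5 565.7 225.4] jaw 64.9 tilt [-0. -0. -1.] open 1.001 t 0.25 F [0.1 0.  0. ] q6 -0.11
turn -24.2 shift x 85.4 y -383.2 z -490.7
```

Emit:
apply_moves(
  increments=[
    [0.3,0,0,0,-8.1],
    [0.3,0,0,0,-8.1],
    [0.3,0,0,0,-8.0],
    [0.3,5,-29.5,-37.7,0],
    [0.3,5,-29.5,-37.7,0],
    [0.3,5,-29.5,-37.7,0],
    [0.3,5,-29.5,-37.7,0],
    [0.3,5,-29.5,-37.7,0],
    [0.3,5,-29.5,-37.7,0],
    [0.3,5,-29.5,-37.7,0],
  ],
)

```text
t: 1.25
eef_pos: [468.6, 296.9, 190.6]
tcp_rot: [-0.994, 1.57, 0.561]
ft_force: [0.3, 0.4, -0.3]
opening: 0.701
```

Emit:
apply_moves(
  increments=[
    [0.3,5,-29.5,-37.7,0],
    [0.3,5,-29.5,-37.7,0],
    [0.3,5,-29.5,-37.7,0],
    [0.3,5,-29.5,-37.7,0],
    [0.3,5,-29.5,-37.7,0],
    [0.3,5,-29.5,-37.7,0],
    [0.3,0,0,0,0],
    [0.3,0,0,0,0],
  ],
)

```text
t: 2.05
eef_pos: [640.9, 68.6, 160.0]
tcp_rot: [1.371, 1.57, 2.923]
ft_force: [-0.3, 0.1, 0.4]
opening: 0.698
```

Run:
```python
from h import *
go(641,69,70,89.1)
c=cam("top");cv2.imwrite("pics/t1.png",c["bgr"]); c=cam("side"); cv2.imwrite("pics/s1.png",cv2.resize(c["bgr"][130:290,220:440],None,fx=3.5,fy=3.5,interpolation=cv2.INTER_CUBIC))
```

```text
pos [640.9  68.6 160. ] jaw 88.9 tilt [-0.001  0.    -1.   ] open 0.698 t 2.05 F [-0.3  0.1  0.4] q6 -1.55
turn -0.2 shift x 90.0 y -0.1 z 0.4
```

View pics/s1.png

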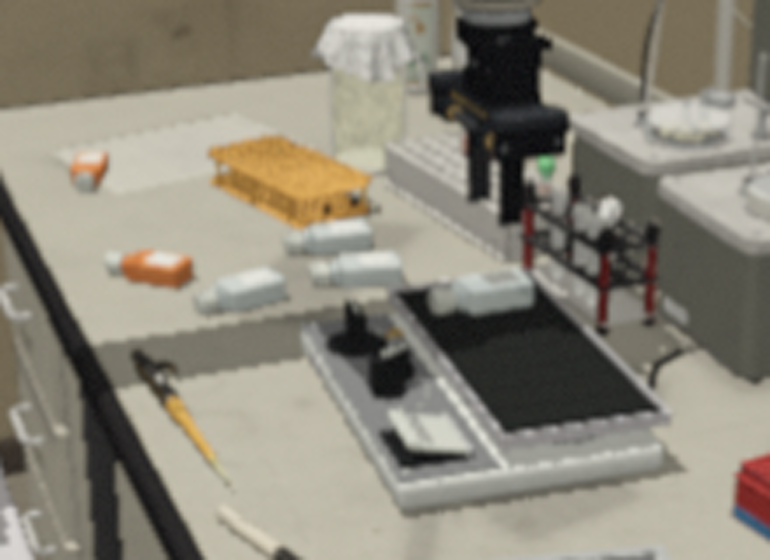

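The crop shows three clear flasks on the bench, two orange look-alikes (one whole, one that was partly hidden), and the gripper above the finished flask. Descending and gripping.

Emit:
apply_moves(
  increments=[
    [0.3,30,0,0,0],
    [0.3,30,0,0,0],
    [0.3,29,0,0,0],
    [0.3,0,0,0,0],
    [1,0,0,0,0],
    [1,0,0,0,0],
    [1,0,0,0,0],
    [1,0,0,0,0],
    [1,0,0,0,0],
  ],
)

```text
t: 3.05
eef_pos: [641.1, 69.7, 72.6]
tcp_rot: [-1.313, 1.57, 0.241]
ft_force: [-1.7, 1.8, 6.7]
opening: 0.443
```

Emit:
apply_moves(
  increments=[
    [1,-20,0,0,0],
    [1,-25,0,0,0],
    [1,-15,0,0,0],
    [1,0,0,0,0],
  ],
)

```text
t: 3.45
eef_pos: [641.8, 69.4, 133.8]
tcp_rot: [-1.543, 1.567, 0.011]
ft_force: [-0.2, 0.2, -0.8]
opening: 0.44
```

Run:
```python
from h import *
a=np.radians(-12.2); go(490+11*np.cos(a),-380+11*np.sin(a),17,90-12.2)
```

```text
pos [641.8  69.4 133.8] jaw 89.1 tilt [ 0.004  0.    -1.   ] open 0.44 t 3.45 F [-0.2  0.2 -0.8] q6 -1.55
turn 11.3 shift x 116.8 y 42.4 z -471.4
```

Emit:
apply_moves(
  increments=[
    [1,0,0,0,5.7],
    [1,0,0,0,5.6],
    [1,0,2,-22,0],
    [1,0,3.8,-42,0],
    [1,0,3.8,-42,0],
    [1,0,3.8,-42,0],
    [1,0,3.8,-42,0],
    [1,0,3.8,-42,0],
    [1,0,3.8,-42,0],
    [1,0,3.8,-42,0],
  ],
)

```text
t: 4.45
eef_pos: [544.9, -234.6, 130.6]
tcp_rot: [1.176, 1.57, 2.533]
ft_force: [0.7, 0.5, -0.8]
opening: 0.439
```

Emit:
apply_moves(
  increments=[
    [1,0,3.8,-42,0],
    [1,0,3.8,-42,0],
    [1,0,3.8,-42,0],
    [1,0,2.5,-29.5,0],
    [1,0,0,0,0],
    [1,0,0,0,0],
    [1,35,0,0,0],
    [1,35,0,0,0],
    [1,0,0,0,0],
  ],
)

```text
t: 5.35
eef_pos: [498.2, -379.3, 57.6]
tcp_rot: [1.0, 1.563, 2.359]
ft_force: [0.2, 0.1, -0.3]
opening: 0.438
```

Run:
```python
from h import *
a=np.radians(-12.2); go(490+11*np.cos(a),-380+11*np.sin(a),19,90-12.2)
c=cam("side"); cv2.imwrite("pics/s2.png",cv2.resize(c["bgr"][180:360,280:500],None,fx=3.4,fy=3.3,interpolation=cv2.INTER_CUBIC))
c=cam("top")
for f in flasks(c): print(*f)
```

```text
pos [ 498.2 -379.3   57.6] jaw 77.8 tilt [-0.005  0.005 -1.   ] open 0.438 t 5.35 F [ 0.2  0.1 -0.3] q6 -2.12
turn 0.0 shift x 38.6 y -3.1 z -2.4
[258.3 183.9] 207 [598.7 404.2] [np.float64(43.0), np.float64(78.0)] -5.0
[286.3 185. ] 211 [595.5 297.5] [np.float64(42.0), np.float64(80.0)] -11.2
[286.6 220. ] 224 [460.1 292.9] [np.float64(43.0), np.float64(79.0)] 14.0
```

View pics/s2.png

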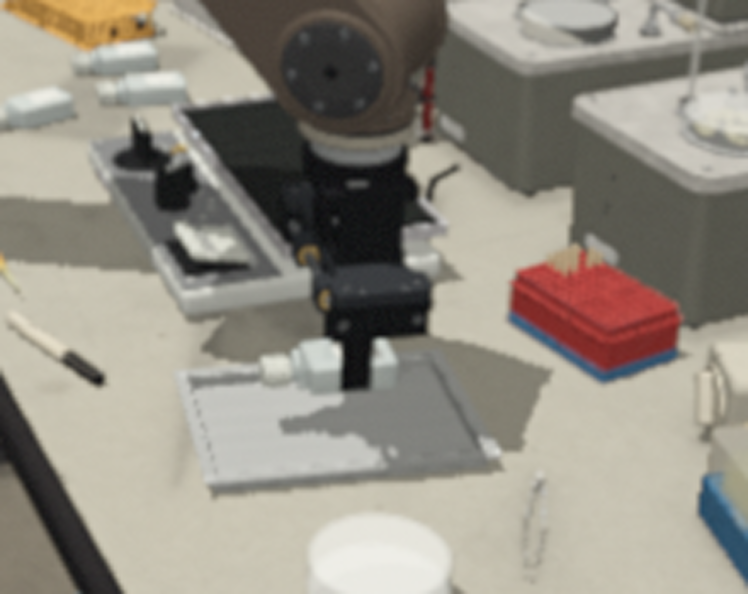

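The flask is held level over the tray. I'll lower it, release and lift.

Emit:
apply_moves(
  increments=[
    [1,18,-1.5,-1,0],
    [1,14,-1.5,-1,0],
    [1,6,0,0,0],
    [1,0,0,0,0],
    [0.4,0,0,0,0],
    [0.3,0,0,0,0],
    [0.3,0,0,0,0],
    [0.3,-20,0,0,0],
    [0.3,-45,0,0,0],
    [0.3,-45,0,0,0],
  ],
)

```text
t: 6.45
eef_pos: [501.6, -384.6, 134.7]
tcp_rot: [0.976, 1.569, 2.333]
ft_force: [0.9, -1.4, 0.2]
opening: 0.7
```

Run:
```python
from h import *
go(595.5,297.7,130,78.8)
```

```text
pos [ 501.6 -384.6  134.7] jaw 77.8 tilt [-0.001  0.001 -1.   ] open 0.7 t 6.45 F [ 0.9 -1.4  0.2] q6 -2.12
turn -1.0 shift x 4.7 y 40.4 z 687.5
```

Emit:
apply_moves(
  increments=[
    [0.3,0,0,0,-1],
    [0.3,0,2.7,30,0],
    [0.3,0,2.7,45,0],
    [0.3,0,2.7,45,0],
    [0.3,0,2.7,45,0],
    [0.3,0,2.7,45,0],
    [0.3,0,2.7,45,0],
    [0.3,0,2.7,45,0],
    [0.3,0,2.7,45,0],
    [0.3,0,2.7,45,0],
  ],
)

```text
t: 7.45
eef_pos: [554.0, 4.2, 133.6]
tcp_rot: [-1.208, 1.571, 0.166]
ft_force: [0.6, 0.1, 0.3]
opening: 0.699
```

Emit:
apply_moves(
  increments=[
    [0.3,0,2.7,45,0],
    [0.3,0,2.7,45,0],
    [0.3,0,0,0,0],
  ],
)

```text
t: 7.75
eef_pos: [566.4, 96.1, 133.5]
tcp_rot: [-0.543, 1.57, 0.836]
ft_force: [-0.6, 1.2, 0.2]
opening: 0.698
```

Run:
```python
from h import *
c=cam("top"); cv2.imwrite("pics/t3.png",c["bgr"])
for f in flasks(c): print(*f)
go(595.5,297.7,17,78.8)
```

```text
[258.2 183.8] 211 [599.2 404.5] [np.float64(43.0), np.float64(79.0)] -5.5
[286.2 185. ] 211 [595.5 297.6] [np.float64(43.0), np.float64(79.0)] -12.5
[402.6 200.2] 102 [ 540. -145.] [np.float64(35.0), np.float64(133.0)] 83.2
[285.6 215.3] 113 [478.  297.3] [np.float64(40.0), np.float64(43.0)] 86.1
pos [566.2  94.  133.4] jaw 79.0 tilt [ 0.  0. -1.] open 0.701 t 7.8 F [-0.3 -0.3 -0.2] q6 -1.33
turn 0.2 shift x 116.4 y 10.8 z 205.5
```

Emit:
apply_moves(
  increments=[
    [0.3,0,2.2,41.1,0],
    [0.3,0,2.2,41.1,0],
    [0.3,0,2.2,41.1,0],
    [0.3,0,2.2,41.1,0.5],
    [0.3,0,2,41.1,0],
    [0.3,40,0,0,0],
    [0.3,40,0,0,0],
    [0.3,30,0,0,0],
    [0.3,7,0,0,0],
    [1,0,0,0,0],
  ],
)

```text
t: 8.8
eef_pos: [596.2, 294.3, 16.0]
tcp_rot: [2.13, 1.569, -2.788]
ft_force: [-0.0, 0.2, 1.2]
opening: 0.658
```

Emit:
apply_moves(
  increments=[
    [1,0,0,0,0],
    [1,0,0,0,0],
    [1,0,0,0,0],
    [1,0,0,0,0],
    [1,-20,0,0,0],
    [1,-40,0,0,0],
    [1,-45,0,0,0],
    [1,0,0,0,0],
  ],
)

```text
t: 9.6
eef_pos: [598.4, 296.3, 128.2]
tcp_rot: [-0.999, 1.561, 0.368]
ft_force: [1.1, -0.2, -0.2]
opening: 0.436
```

Run:
```python
from h import *
go(*rk(11,-37),120,90-4.5)
print(rk(11,-37),rk(11,37),rk(11,111))
```

```text
pos [598.4 296.3 128.2] jaw 78.3 tilt [ 0.009  0.004 -1.   ] open 0.436 t 9.6 F [ 1.1 -0.2 -0.2] q6 -1.01
turn -7.2 shift x 8.2 y -58.4 z -366.0
[627.9433377  -73.15320806] [6.33787937e+02 6.15624526e-01] [639.63253601  74.38445711]
```

Emit:
apply_moves(
  increments=[
    [1,0,0,0,-7.2],
    [1,0,-4,-25,0],
    [1,0,-6.2,-39,0],
    [1,0,-6.2,-39,0],
    [1,0,-6.2,-39,0],
    [1,0,-6.2,-39,0],
    [1,0,-6.2,-39,0],
    [1,0,-6.2,-39,0],
    [1,0,-6.2,-39,0],
    [1,0,-6.2,-39,0],
  ],
)

```text
t: 10.6
eef_pos: [622.7, -46.4, 121.6]
tcp_rot: [-1.037, 1.571, 0.455]
ft_force: [-0.3, 0.2, -1.7]
opening: 0.439
```

Emit:
apply_moves(
  increments=[
    [1,0,-4.8,-29,0],
    [1,0,0,0,0],
    [1,0,0,0,0],
  ],
)

```text
t: 10.9
eef_pos: [625.2, -74.4, 121.4]
tcp_rot: [0.776, 1.57, 2.266]
ft_force: [0.2, 1.3, -1.0]
opening: 0.443
```

Run:
```python
from h import *
c=cam("side"); cv2.imwrite("pics/s4.png",cv2.resize(c["bgr"][150:330,230:450],None,fx=3.4,fy=3.3,interpolation=cv2.INTER_CUBIC))
c=cam("top")
for f in flasks(c): print(*f)
go(*rk(11,-37),72,90-4.5)
```

```text
[258.3 183.7] 208 [599.4 404.3] [np.float64(43.0), np.float64(79.0)] -5.4
[286.6 220.1] 221 [459.9 292.9] [np.float64(42.0), np.float64(79.0)] 14.3
pos [625.2 -73.1 121.6] jaw 85.5 tilt [-0.  0. -1.] open 0.44 t 11.0 F [ 0.9 -0.  -1.3] q6 -1.71
turn 0.0 shift x 49.6 y -2.7 z 0.2
```

View pics/s4.png

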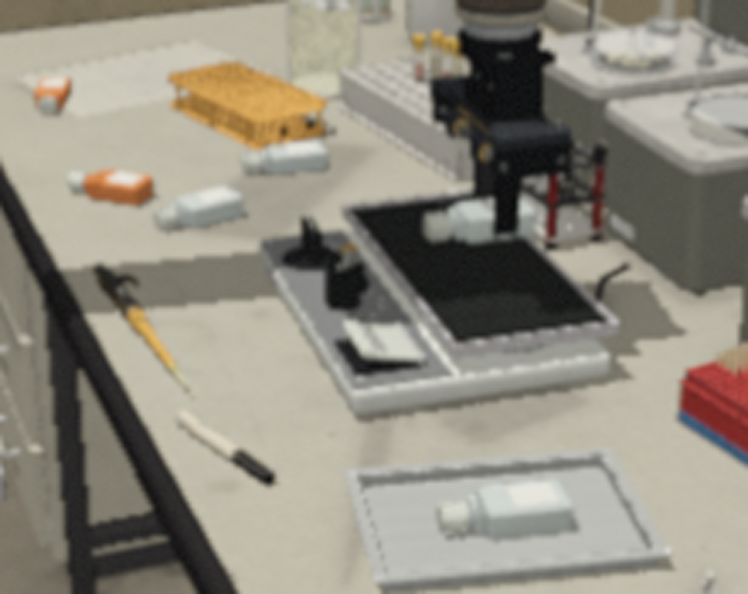

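The finished flask lies flat in the tray, around crop pixel (510,510), and the held flask is level over the mat. Lowering it now.

Emit:
apply_moves(
  increments=[
    [1,22,-1,0,0],
    [1,18,-1.7,0,0],
    [1,9,0,0,0],
    [1,0,0,0,0],
    [0.4,0,0,0,0],
    [0.3,0,0,0,0],
    [0.3,0,0,0,0],
    [0.3,-20,0,0,0],
    [0.3,-35,0,0,0],
    [0.3,0,0,0,0],
  ],
)

```text
t: 12.0
eef_pos: [629.8, -74.6, 131.8]
tcp_rot: [-1.698, 1.564, -0.207]
ft_force: [0.6, -0.7, -0.2]
opening: 0.698
```

Run:
```python
from h import *
go(599.2,404.4,125,84.5)
```

```text
pos [629.8 -74.6 131.8] jaw 85.5 tilt [ 0.006 -0.001 -1.   ] open 0.698 t 12.0 F [ 0.6 -0.7 -0.2] q6 -1.71
turn 1.0 shift x 6.8 y 76.4 z 473.9
```

Emit:
apply_moves(
  increments=[
    [0.3,0,0,0,1],
    [0.3,0,4.8,30,0],
    [0.3,0,7,43,0],
    [0.3,0,7,43,0],
    [0.3,0,7,43,0],
    [0.3,0,7,43,0],
    [0.3,0,7,43,0],
    [0.3,0,7,43,0],
    [0.3,0,0,0,0],
  ],
)

```text
t: 12.9
eef_pos: [608.0, 221.4, 126.3]
tcp_rot: [1.423, 1.569, 2.9]
ft_force: [0.3, -0.7, -0.4]
opening: 0.697
```

Run:
```python
from h import *
c=cam("top"); cv2.imwrite("pics/t3.png",c["bgr"])
for f in flasks(c): print(*f)
go(599.2,404.4,16,84.5)
```

```text
[385.9 174.3] 211 [641.1 -84.2] [np.float64(42.0), np.float64(81.0)] -4.2
[258.3 183.8] 208 [599.  404.3] [np.float64(43.0), np.float64(79.0)] -5.9
[285.3 213.8] 74 [483.6 298.4] [np.float64(30.0), np.float64(42.0)] -83.6
pos [608.3 219.1 126.3] jaw 84.6 tilt [-0.002 -0.    -1.   ] open 0.699 t 12.95 F [-0.2  0.4 -0. ] q6 -1.23
turn 0.1 shift x 110.3 y 26.8 z 183.6
```

Emit:
apply_moves(
  increments=[
    [0.3,0,6.7,45.9,0],
    [0.3,0,6.7,45.9,0],
    [0.3,0,6.7,45.9,0],
    [0.3,0,6.7,45.9,0],
    [0.3,30,0,0,0],
    [0.3,40,0,0,0],
    [0.3,32,0,0,0],
    [0.3,8,0,0,0],
    [0.3,0,0,0,0],
    [1,0,0,0,0],
  ],
)

```text
t: 13.95
eef_pos: [601.3, 401.9, 19.0]
tcp_rot: [-0.975, 1.569, 0.499]
ft_force: [1.1, -0.3, 1.1]
opening: 0.655
```

Emit:
apply_moves(
  increments=[
    [1,0,0,0,0],
    [1,0,0,0,0],
    [1,0,0,0,0],
    [1,0,0,0,0],
    [1,-20,0,0,0],
    [1,-40,0,0,0],
    [1,-45,0,0,0],
    [1,0,0,0,0],
  ],
)

```text
t: 14.75
eef_pos: [602.5, 403.5, 129.5]
tcp_rot: [-0.969, 1.561, 0.505]
ft_force: [0.7, 0.6, -0.7]
opening: 0.434
```

Run:
```python
from h import *
go(*rk(11,37),120,90-4.5)
```

```text
pos [602.5 403.5 129.5] jaw 84.5 tilt [ 0.009  0.005 -1.   ] open 0.434 t 14.75 F [ 0.7  0.6 -0.7] q6 -0.98
turn -1.0 shift x 9.5 y -62.8 z -399.2
```

Emit:
apply_moves(
  increments=[
    [1,0,0,0,-1],
    [1,0,-4,-25,0],
    [1,0,-6.5,-41,0],
    [1,0,-6.5,-41,0],
    [1,0,-6.5,-41,0],
    [1,0,-6.5,-41,0],
    [1,0,-6.5,-41,0],
    [1,0,-6.5,-41,0],
    [1,0,-6.5,-41,0],
    [1,0,-6.5,-41,0],
  ],
)

```text
t: 15.75
eef_pos: [627.4, 44.2, 121.0]
tcp_rot: [1.584, 1.568, 3.077]
ft_force: [0.3, -0.1, -0.9]
opening: 0.439
```

Emit:
apply_moves(
  increments=[
    [1,0,-6.5,-29,0],
    [1,0,-2,-16,0],
    [1,0,0,0,0],
    [1,0,0,0,0],
  ],
)

```text
t: 16.15
eef_pos: [632.8, 1.0, 121.9]
tcp_rot: [1.304, 1.569, 2.795]
ft_force: [-0.2, -0.4, 0.1]
opening: 0.444
```

Run:
```python
from h import *
c=cam("side"); cv2.imwrite("pics/s5.png",cv2.resize(c["bgr"][150:330,230:450],None,fx=3.4,fy=3.3,interpolation=cv2.INTER_CUBIC))
c=cam("top")
for f in flasks(c): print(*f)
go(*rk(13,37),75,90-4.5)
```

```text
[286.6 220.1] 224 [459.8 293.1] [np.float64(43.0), np.float64(79.0)] 15.0
pos [632.9   1.7 122.3] jaw 85.5 tilt [-0.001  0.    -1.   ] open 0.44 t 16.25 F [-0.1 -0.9  0.1] q6 -1.59
turn 0.0 shift x 47.3 y -3.0 z -1.0
```

View pics/s5.png

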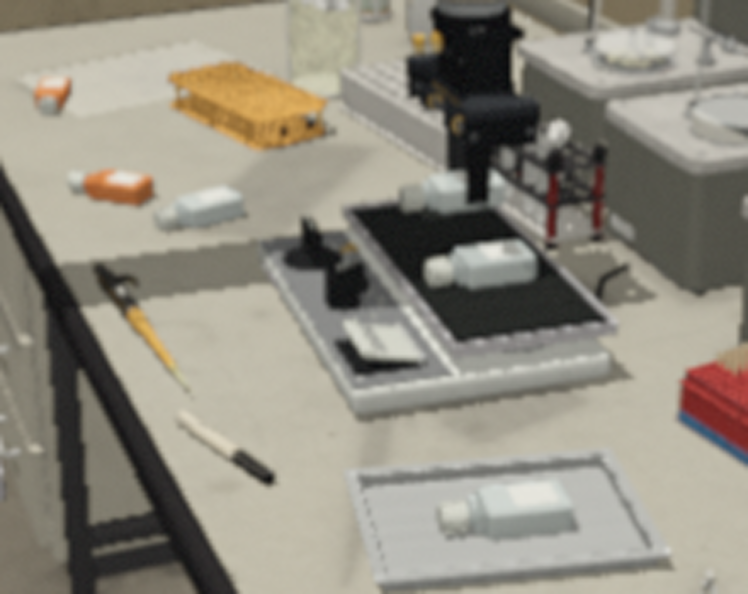

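The first flask lies on the mat at crop pixel (480,265), and the second is held level above its slot.

Emit:
apply_moves(
  increments=[
    [1,22,-1.5,-1,0],
    [1,16,-1.5,0,0],
    [1,8,0,0,0],
    [1,0,0,0,0],
    [0.4,0,0,0,0],
    [0.3,0,0,0,0],
    [0.3,0,0,0,0],
    [0.3,-20,0,0,0],
    [0.3,-35,0,0,0],
    [0.3,0,0,0,0],
  ],
)

```text
t: 17.25
eef_pos: [637.9, -1.1, 136.0]
tcp_rot: [-1.583, 1.564, -0.091]
ft_force: [0.0, 0.1, 1.1]
opening: 0.701
```

Run:
```python
from h import *
go(460,293,125,104.3)
```

```text
pos [637.9  -1.1 136. ] jaw 85.5 tilt [ 0.007 -0.001 -1.   ] open 0.701 t 17.25 F [0.  0.1 1.1] q6 -1.6
turn -18.8 shift x 11.0 y 99.7 z 329.0
```

Emit:
apply_moves(
  increments=[
    [0.3,0,0,0,-6.3],
    [0.3,0,0,0,-6.3],
    [0.3,0,0,0,-6.2],
    [0.3,2,13,43,0],
    [0.3,2,13,43,0],
    [0.3,2,13,43,0],
    [0.3,2,13,43,0],
    [0.3,0,0,0,0],
  ],
)

```text
t: 18.05
eef_pos: [540.5, 156.4, 123.5]
tcp_rot: [1.122, 1.569, 2.945]
ft_force: [0.7, -0.8, -0.2]
opening: 0.702
```

Run:
```python
from h import *
c=cam("top"); cv2.imwrite("pics/t4.png",c["bgr"])
for f in flasks(c): print(*f)
go(460,293,16,104.3)
c=cam("side"); cv2.imwrite("pics/s6.png",cv2.resize(c["bgr"][150:330,230:450],None,fx=3.4,fy=3.3,interpolation=cv2.INTER_CUBIC))
a=cv2.imread("pics/s5.png"); b=cv2.imread("pics/s6.png"); print(np.abs(a[160:260,140:260].astype(int)-b[160:260,140:260]).mean())
```

```text
[366.1 172. ] 208 [649.4  -8.4] [np.float64(42.0), np.float64(80.0)] -5.5
[385.9 174.2] 208 [641.5 -84.3] [np.float64(39.0), np.float64(80.0)] -3.8
[395.8 203.2] 206 [ 528.2 -118.6] [np.float64(102.0), np.float64(216.0)] 71.0
[286.4 219.9] 218 [460.5 293.6] [np.float64(42.0), np.float64(77.0)] 14.2
pos [542.1 154.8 123.7] jaw 104.5 tilt [-0.  0. -1.] open 0.7 t 18.1 F [-0.   0.1 -0. ] q6 -1.66
turn 0.2 shift x 107.7 y 45.4 z 154.2
15.904777777777777
```

Emit:
apply_moves(
  increments=[
    [0.3,0,11.4,38.5,0],
    [0.3,0,11.4,38.5,0],
    [0.3,0,11.4,38.5,0],
    [0.3,0,11.2,38.5,0],
    [0.3,30,0,0,0],
    [0.3,40,0,0,0],
    [0.3,30,0,0,0],
    [0.3,8,0,0,0],
    [0.3,0,0,0,0],
    [1,0,0,0,0],
  ],
)

```text
t: 19.15
eef_pos: [462.4, 290.9, 16.7]
tcp_rot: [-1.346, 1.569, 0.472]
ft_force: [0.7, -0.3, -1.0]
opening: 0.658
```

Emit:
apply_moves(
  increments=[
    [1,0,0,0,0],
    [1,0,0,0,0],
    [1,0,0,0,0],
    [1,0,0,0,0],
    [1,-20,0,0,0],
    [1,-40,0,0,0],
    [1,-45,0,0,0],
    [1,0,0,0,0],
  ],
)

```text
t: 19.95
eef_pos: [463.2, 292.0, 125.8]
tcp_rot: [-1.371, 1.562, 0.449]
ft_force: [0.3, -0.2, -1.3]
opening: 0.44
```

Run:
```python
from h import *
go(*rk(11,111),125,90-4.5)
```

```text
pos [463.2 292.  125.8] jaw 104.3 tilt [ 0.008  0.004 -1.   ] open 0.44 t 19.95 F [ 0.3 -0.2 -1.3] q6 -1.38
turn 18.8 shift x 0.8 y -192.9 z -203.1
```

Emit:
apply_moves(
  increments=[
    [1,0,0,0,6.3],
    [1,0,0,0,6.3],
    [1,0,0,0,6.2],
    [1,0,-17,-18,0],
    [1,0,-30,-31.5,0],
    [1,0,-30,-31.5,0],
    [1,0,-30,-31.5,0],
    [1,0,-30,-31.5,0],
    [1,0,-30,-31.5,0],
    [1,0,-26,-27.5,0],
  ],
)

```text
t: 20.95
eef_pos: [638.6, 71.5, 120.0]
tcp_rot: [1.563, 1.57, 3.054]
ft_force: [-0.4, 0.4, -0.9]
opening: 0.438
```

Emit:
apply_moves(
  increments=[
    [1,0,0,0,0],
    [1,0,0,0,0],
  ],
)

```text
t: 21.15
eef_pos: [637.5, 72.7, 119.7]
tcp_rot: [1.514, 1.57, 3.005]
ft_force: [0.0, -0.4, -0.5]
opening: 0.445
```

Run:
```python
from h import *
c=cam("side"); cv2.imwrite("pics/s7.png",cv2.resize(c["bgr"][150:330,230:450],None,fx=3.4,fy=3.3,interpolation=cv2.INTER_CUBIC))
c=cam("top")
for f in flasks(c): print(*f)
go(*rk(11,111),73,90-4.5)
```

```text
[387.3 170.9] 114 [654.5 -90.1] [np.float64(39.0), np.float64(64.0)] 20.1
[414.1 209.7] 79 [ 503.8 -187. ] [np.float64(49.0), np.float64(100.0)] 1.5
pos [636.9  74.1 120.2] jaw 85.5 tilt [-0.001  0.    -1.   ] open 0.439 t 21.25 F [ 0.5  1.1 -0.7] q6 -1.48
turn -0.0 shift x 47.2 y -2.7 z 0.5
```

View pics/s7.png

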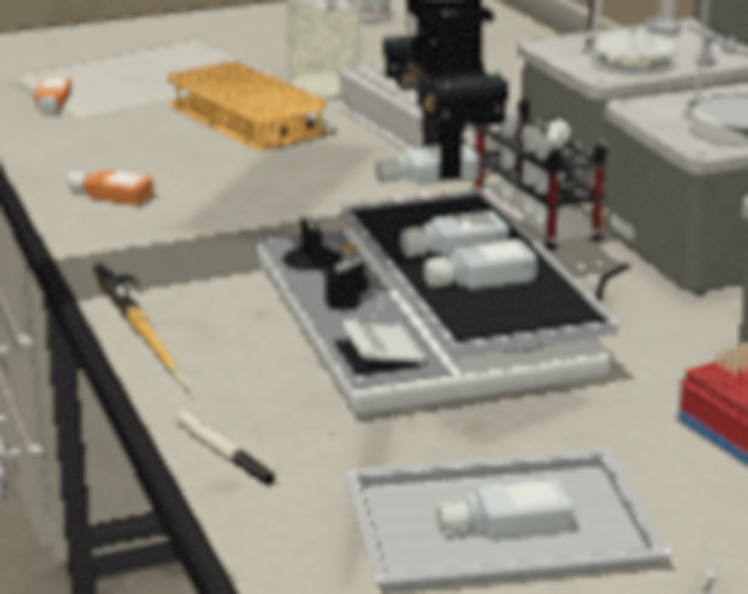

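Emit:
apply_moves(
  increments=[
    [1,22,-1.5,0,0],
    [1,16,-1.5,0,0],
    [1,8,0,0,0],
    [1,0,0,0,0],
    [0.4,0,0,0,0],
    [0.3,0,0,0,0],
    [0.3,0,0,0,0],
    [0.3,-20,0,0,0],
    [0.3,-40,0,0,0],
    [0.3,0,0,0,0],
  ],
)

```text
t: 22.25
eef_pos: [642.7, 73.2, 139.6]
tcp_rot: [-1.474, 1.563, 0.018]
ft_force: [0.2, 0.0, 0.5]
opening: 0.698
```

Run:
```python
from h import *
print(rk(-126,100.5),rk(-126,-7.8))
go(*rk(-126,100.5),100,-4.5)
```

```text
[502.23120688  74.73766443] [493.67755704 -33.22401893]
pos [642.7  73.2 139.6] jaw 85.5 tilt [ 0.008  0.    -1.   ] open 0.698 t 22.25 F [0.2 0.  0.5] q6 -1.48
turn 90.0 shift x 39.6 y -9.4 z -140.2
```

Run:
```python
from h import *
ct,cs=cam("top"),cam("side")
for n,c,box in(("top0",ct,(335,190,420,225)),("side0",cs,(300,210,350,250))):
    a=cv2.imread(f"pics/{n}.png"); x0,y0,x1,y1=box; s=a[y0:y1,x0:x1].astype(int)
    w=np.clip(s[:,:,2]-s[:,:,0]-30,0,None); v,u=np.nonzero(w>15); print(n,[(x0+p,y0+q,w[q,p]) for p,q in zip(u,v)])
    W=w*(w>10); V,U=np.mgrid[y0:y1,x0:x1]
    uv=[(W*U).sum()/W.sum(),(W*V).sum()/W.sum()]; print(uv,plane(c,[uv],40).round(1))
a=cv2.imread("pics/top0.png"); g=a.max(2); 
for r in range(196,222): print(r,g[r,334:385])
```

```text
top0 [(np.int64(343), np.int64(196), np.int64(28)), (np.int64(344), np.int64(196), np.int64(36)), (np.int64(345), np.int64(196), np.int64(35)), (np.int64(342), np.int64(197), np.int64(27)), (np.int64(343), np.int64(197), np.int64(65)), (np.int64(344), np.int64(197), np.int64(71)), (np.int64(345), np.int64(197), np.int64(48)), (np.int64(343), np.int64(198), np.int64(20)), (np.int64(344), np.int64(198), np.int64(67)), (np.int64(343), np.int64(199), np.int64(18)), (np.int64(344), np.int64(199), np.int64(78)), (np.int64(345), np.int64(199), np.int64(19)), (np.int64(344), np.int64(200), np.int64(42))]
[np.float64(343.8804920913884), np.float64(197.63093145869948)] [[541.9  79.4  40. ]]
side0 [(np.int64(332), np.int64(224), np.int64(28)), (np.int64(333), np.int64(224), np.int64(28)), (np.int64(331), np.int64(225), np.int64(21)), (np.int64(332), np.int64(225), np.int64(25)), (np.int64(333), np.int64(225), np.int64(25))]
[np.float64(332.51006711409394), np.float64(224.5503355704698)] [[538.7  72.1  40. ]]
196 [103 104 103 104 106 109 108 111 123 133 138 143 139 128 136 134 133 144
 160 151 1
[... 4724 characters left out ...]
06
 106 105 106 105 107 106 105 106 105 106 105 106 106 106 105]
219 [131 131 129 132 136 132 125 127 118 112 116 113 122 120 124 131 126 112
 117 124 124 112 104 101 104 109 114 112 111 107 108 107 106 106 106 105
 106 106 106 105 106 106 106 106 106 105 105 106 106 106 105]
220 [149 145 141 141 140 138 140 135 129 128 133 130 129 127 130 136 131 120
 122 126 127 114 106 105 111 119 127 130 128 114 112 102 106 116 116 110
 105 109 114 109 106 108 108 108 106 106 105 105 106 106 107]
221 [150 150 149 149 150 150 150 151 150 149 150 148 143 143 140 136 137 136
 133 130 131 132 132 133 131 128 132 136 131 118 113 104 111 120 119 116
 113 121 128 128 126 115 122 122 112 114 111 113 114 111 110]
```

Run:
```python
from h import *
c=cam("top")
C=plane(c,[[345.15,208.7]],39)[0]; T=plane(c,[[343.88,197.63],[343.95,199.5]],41); print(C,T)
for t in T: d=t-C; print("q clip",85.47-np.degrees(np.arctan2(d[1],d[0])),np.hypot(*d[:2]))
# dial: centre from dot & last line ; knob bar top
D=plane(c,[[364.2,210.1],[383,211.5]],34); print("dial",D,D.mean(0))
# dial bar top face: light pixels rows 203..210
print("bar top",plane(c,[[373.3,203.5],[375.9,210.0]],73))
for f in flasks(c,69): print(*f)
print([rk(0,y).round(1) for y in(-37,37,111)])
```

```text
[500.1336704   74.84258083  39.        ] [[541.71891718  79.48316445  41.        ]
 [534.59203128  79.25770706  41.        ]]
q clip 79.10258904972432 41.843371823016746
q clip 78.16851395312932 34.740062958935766
dial [[496.41104094   3.6183097   34.        ]
 [491.73105238 -66.2134443   34.        ]] [494.07104666 -31.2975673   34.        ]
bar top [[513.78397464 -25.28561873  73.        ]
 [489.80558046 -34.24571008  73.        ]]
[387.5 170.7] 104 [639.3 -81. ] [np.float64(33.0), np.float64(61.0)] 19.5
[413.5 208.8] 86 [ 496.4 -171.5] [np.float64(58.0), np.float64(98.0)] 6.3
[array([617. , -72.3]), array([622.8,   1.5]), array([628.7,  75.3])]
```

Emit:
apply_moves(
  increments=[
    [0.6,0,0,0,8.2],
    [0.6,0,0,0,8.2],
    [0.6,0,0,0,8.2],
    [0.6,0,0,0,8.2],
    [0.6,0,0,0,8.2],
    [0.6,0,0,0,8.2],
    [0.6,0,0,0,8.2],
    [0.6,0,0,0,8.2],
    [0.6,0,0,0,8.2],
    [0.6,0,0,0,8.2],
  ],
)

```text
t: 23.4
eef_pos: [640.2, 73.1, 133.3]
tcp_rot: [3.072, 1.569, 3.126]
ft_force: [0.8, 0.6, 0.3]
opening: 0.402
```

Emit:
apply_moves(
  increments=[
    [0.6,0,0,0,8],
    [0.6,0,-1.4,-25,0],
    [0.6,0,-2,-36,0],
    [0.6,0,-2,-36,0],
    [0.6,0,-2,-30,0],
    [0.6,15,-2,-14,0],
    [0.6,15,0,0,0],
    [0.6,0,0,0,0],
  ],
)

```text
t: 24.2
eef_pos: [498.1, 74.9, 102.8]
tcp_rot: [-3.065, 1.567, 3.138]
ft_force: [-0.0, 0.1, -0.2]
opening: 0.401
```

Run:
```python
from h import *
go(501.2,74.8,57,-4.5)
c=cam("side"); cv2.imwrite("pics/s8.png",cv2.resize(c["bgr"][170:290,270:430],None,fx=5,fy=5,interpolation=cv2.INTER_CUBIC))
```

```text
pos [498.1  74.9 102.8] jaw -4.5 tilt [-0.004  0.    -1.   ] open 0.401 t 24.2 F [-0.   0.1 -0.2] q6 0.1
turn -0.0 shift x 45.8 y 0.2 z 3.1
```

View pics/s8.png

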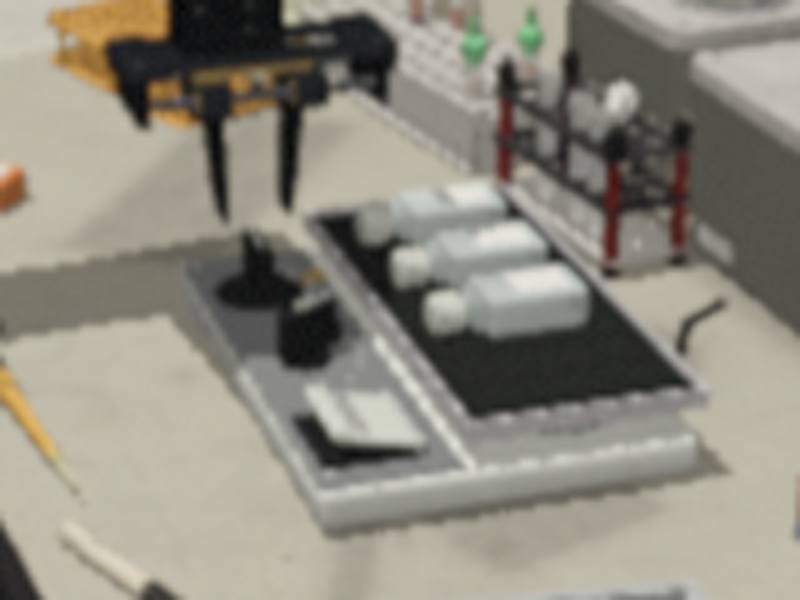

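All three flasks lie flat on the mat, and the jaws straddle the knob bar at crop pixel (255,250). I'll lower, grip and turn.

Emit:
apply_moves(
  increments=[
    [0.6,12,0,3,0],
    [0.6,18,0,0,0],
    [0.6,15,0,0,0],
    [0.6,0,0,0,0],
    [1,0,0,0,0],
    [1,0,0,0,0],
    [1,0,0,0,0],
    [1,0,0,0,0],
  ],
)

```text
t: 25.05
eef_pos: [500.6, 74.7, 60.0]
tcp_rot: [-3.074, 1.567, 3.13]
ft_force: [-2.1, -0.3, 9.7]
opening: 0.136
```

Run:
```python
from h import *
go(501.2,74.8,57,-4.5)
```

```text
pos [500.6  74.7  60. ] jaw -4.5 tilt [-0.004  0.    -1.   ] open 0.136 t 25.05 F [-2.1 -0.3  9.7] q6 0.1
turn -0.0 shift x 3.0 y 0.1 z 0.6
```

Emit:
apply_moves(
  increments=[
    [1,0,0,0,5],
    [1,0,0,0,8.2],
    [1,0,0,0,8.2],
    [1,0,0,0,8.2],
    [1,0,0,0,8.2],
    [1,0,0,0,8.2],
    [1,0,0,0,8.2],
    [1,0,0,0,8.2],
    [1,0,0,0,8.2],
    [1,0,0,0,8.1],
  ],
)

```text
t: 26.05
eef_pos: [501.0, 74.4, 60.0]
tcp_rot: [-1.561, 1.568, -3.019]
ft_force: [-7.9, -3.5, 5.7]
opening: 0.137
```

Emit:
apply_moves(
  increments=[
    [1,0,0,0,0],
    [1,0,0,0,0],
    [0.6,0,0,0,0],
    [0.6,0,0,0,0],
    [0.6,0,0,0,0],
    [0.6,-20,0,0,0],
    [0.6,-40,0,0,0],
    [0.6,0,0,0,0],
  ],
)

```text
t: 26.85
eef_pos: [504.3, 74.9, 123.3]
tcp_rot: [1.493, 1.564, 0.04]
ft_force: [-0.7, 0.1, -0.5]
opening: 0.402
```

Run:
```python
from h import *
go(493.7,-32.3,100,-64.5)
```

```text
pos [504.3  74.9 123.3] jaw -83.2 tilt [ 0.007  0.    -1.   ] open 0.402 t 26.85 F [-0.7  0.1 -0.5] q6 1.47
turn -18.7 shift x 23.3 y -55.7 z 92.2
```

Emit:
apply_moves(
  increments=[
    [0.6,-4,0,25,0],
    [0.6,0,0,42,0],
    [0.6,0,0,42,0],
    [0.6,0,0,42,0],
    [0.6,0,0,42,0],
    [0.6,0,0,42,0],
    [0.6,0,0,42,0],
    [0.6,0,0,42,0],
    [0.6,0,0,42,0],
    [0.6,0,0,0,0],
  ],
)

```text
t: 27.85
eef_pos: [545.2, -288.3, 122.9]
tcp_rot: [0.693, 1.569, -0.764]
ft_force: [0.2, 0.8, 1.0]
opening: 0.401
```

Run:
```python
from h import *
c=cam("top"); cv2.imwrite("pics/t5.png",c["bgr"]); cv2.imwrite("pics/k5.png",cv2.resize(c["bgr"][150:230,322:426],None,fx=7.5,fy=7.5,interpolation=cv2.INTER_CUBIC))
for f in flasks(c,69): print(*f)
g=c["bgr"].max(2)
for r in range(194,217): print(r,g[r,336:356])
```

```text
[346.1 170.4] 211 [639.   72.7] [np.float64(41.0), np.float64(79.0)] -5.0
[366.  172.3] 220 [632.4  -1.1] [np.float64(41.0), np.float64(95.0)] -3.8
[385.8 174.3] 212 [625.5 -74.4] [np.float64(41.0), np.float64(77.0)] -4.4
[335.2 195.2] 77 [544.5 113.1] [np.float64(55.0), np.float64(76.0)] -80.1
[331.2 214.1] 68 [473.8 127.8] [np.float64(40.0), np.float64(44.0)] 50.1
194 [139 139 135 144 166 166 155 153 166 162 140 137 132 119  86  69  63  61
  65  76]
195 [128 143 143 155 170 171 164 148 154 156 153 146 134 111  93  93 106 101
  97 108]
196 [111 110 113 115 114 118 129 141 145 152 148 136 127  91  90  94 105 102
  97  99]
197 [110 109 110 110 110 105 112 139 147 139 124 104  86  69  70  71  70  73
  77  77]
198 [111 110 109 110 110 111 104 122 145 120 101  88  69  69  70  69  70  70
  70  69]
199 [110 110 110 109 115 121 127 154 168 135 109  79  73  72  76  72  69  69
  69  69]
200 [110 111 115 117 119 124 121 138 135 121 100  74  73  75  80  73  69  70
  69  69]
201 [110 111 115 122 121 113  89  71  62  94  87  50  54  63  73  79  77  70
  69  69]
202 [112 115 118 110 100  75  46  2
[... 569 characters left out ...]
 70]
209 [111  91  31  34  33  35  32  24  20  45  69  60  24  27  27  24  27  50
  70  69]
210 [111  94  46  35  36  36  29  25  19  30  51  53  27  27  27  29  27  49
  69  71]
211 [111  97  58  35  40  35  27  26  22  24  33  36  26  25  29  28  37  58
  71  69]
212 [113 105  81  50  38  31  27  28  23  20  22  25  24  29  28  27  46  66
  70  70]
213 [112 113 106  78  32  27  29  28  25  18  16  20  25  28  28  35  55  71
  69  69]
214 [113 112 112  98  57  28  27  29  24  21  24  26  27  28  31  50  66  70
  71  70]
215 [113 113 112 101  72  51  41  30  28  28  29  29  33  44  54  63  69  70
  71  71]
216 [112 112 111  99  70  68  60  50  44  44  44  48  55  63  71  70  71  70
  70  71]
```

View pics/k5.png

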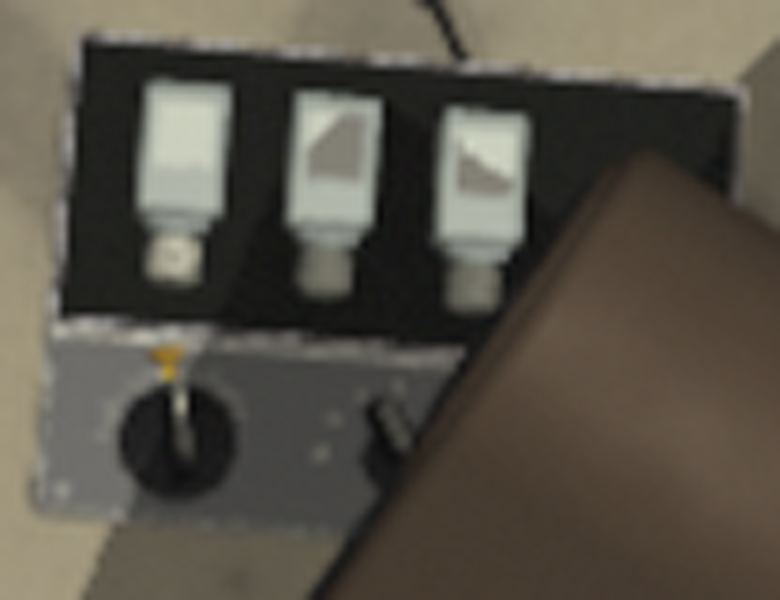

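Run:
```python
from h import *
c=cam("top")
C=np.array([500.6,74.75])
for q in (0,72,75,78.7,82,85):
    a=np.radians(85.47-q); d=np.array([np.cos(a),np.sin(a)])
    P=[[*(C+r*d),z] for r,z in((32,39.3),(24,39.3),(23,73),(0,73),(-23,73),(40,41),(34,41))]
    print(q,proj(c,P).round(1).tolist())
a=cv2.imread("pics/t5.png").astype(int); s=a[:,:,2]-a[:,:,0]-20
for r in range(194,204): w=np.clip(s[r,339:350],0,None); print(r,w, round((w*np.arange(339,350)).sum()/max(w.sum(),1),2))
```

```text
0 [[336.6, 207.8], [338.7, 208.0], [339.5, 206.3], [345.8, 206.8], [352.1, 207.4], [334.5, 207.5], [336.1, 207.7]]
72 [[343.1, 200.3], [343.6, 202.4], [344.3, 200.8], [345.8, 206.8], [347.3, 212.9], [342.7, 198.2], [343.0, 199.7]]
75 [[343.6, 200.3], [344.0, 202.3], [344.6, 200.7], [345.8, 206.8], [347.0, 213.0], [343.2, 198.1], [343.5, 199.6]]
78.7 [[344.1, 200.2], [344.4, 202.3], [345.0, 200.7], [345.8, 206.8], [346.6, 213.0], [343.9, 198.0], [344.1, 199.6]]
82 [[344.6, 200.1], [344.8, 202.2], [345.4, 200.6], [345.8, 206.8], [346.2, 213.0], [344.5, 197.9], [344.6, 199.5]]
85 [[345.1, 200.1], [345.1, 202.2], [345.7, 200.6], [345.8, 206.8], [345.9, 213.1], [345.1, 197.9], [345.1, 199.5]]
194 [0 0 0 0 0 0 0 0 0 0 0] 0.0
195 [0 0 0 0 0 0 5 0 0 0 0] 345.0
196 [ 0  0  0 13 41 49 50 19  0  0  0] 344.12
197 [ 0  0  0 39 80 86 61 18  0  0  0] 343.79
198 [ 0  0  0  0 33 82 27  0  0  0  0] 343.96
199 [ 0  0  0  0 32 95 32  0  0  0  0] 344.0
200 [ 0  0  0  0 13 54 13  0  0  0  0] 344.0
201 [0 0 0 0 0 0 0 0 0 0 0] 0.0
202 [0 0 0 0 0 0 0 0 0 0 0] 0.0
203 [0 0 0 0 0 0 0 0 0 0 0] 0.0
```

Run:
```python
from h import *
go(493.3,-32.6,105,-64.5)
```

```text
pos [ 544.5 -284.4  122.8] jaw -83.3 tilt [-0.001  0.001 -1.   ] open 0.396 t 27.95 F [-0.2  0.4  0.8] q6 0.87
turn -18.8 shift x 17.8 y 62.2 z -249.3
```

Emit:
apply_moves(
  increments=[
    [0.6,0,0,0,-6.3],
    [0.6,0,0,0,-6.3],
    [0.6,0,0,0,-6.2],
    [0.6,0,7,-28,0],
    [0.6,3,10,-40,0],
    [0.6,3,10,-40,0],
    [0.6,3,10,-40,0],
    [0.6,3,10,-40,0],
    [0.6,3,10,-40,0],
    [0.6,3,5.2,-21.3,0],
  ],
)

```text
t: 28.95
eef_pos: [491.7, -28.4, 105.6]
tcp_rot: [-2.544, 1.57, 2.617]
ft_force: [-0.3, -0.1, -0.2]
opening: 0.4
```

Emit:
apply_moves(
  increments=[
    [0.6,0,0,0,0],
    [0.6,0,0,0,0],
  ],
)

```text
t: 29.15
eef_pos: [493.3, -31.3, 105.7]
tcp_rot: [1.163, 1.571, 0.041]
ft_force: [0.3, -0.6, 0.2]
opening: 0.399
```

Run:
```python
from h import *
go(493.3,-32.6,58,-64.5)
c=cam("side"); cv2.imwrite("pics/s9.png",cv2.resize(c["bgr"][180:270,290:390],None,fx=6.5,fy=6.5,interpolation=cv2.INTER_CUBIC))
```

```text
pos [493.3 -31.3 105.7] jaw -64.3 tilt [ 0.  0. -1.] open 0.399 t 29.15 F [ 0.3 -0.6  0.2] q6 0.93
turn 0.2 shift x 47.7 y -0.6 z 1.2
```

View pics/s9.png

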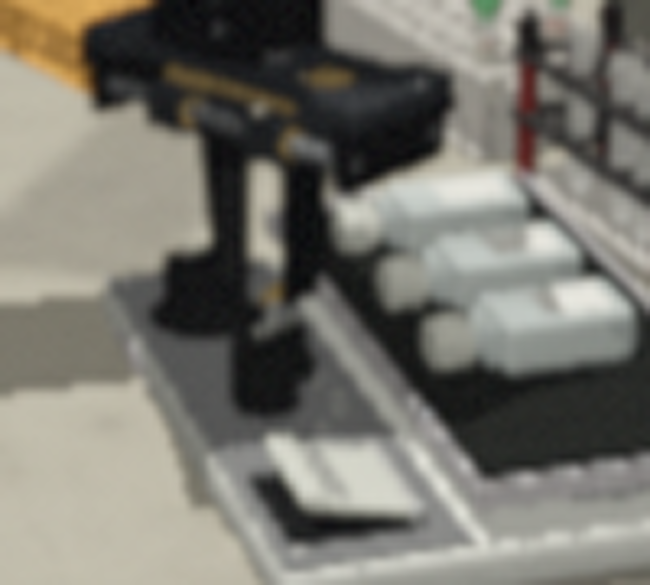

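The jaws are over the dial bar at crop pixel (270,350). I'll lower and grip.

Emit:
apply_moves(
  increments=[
    [0.6,10,0,1,0],
    [0.6,20,-0.5,0,0],
    [0.6,16,0,0,0],
    [0.6,0,0,0,0],
    [1,0,0,0,0],
    [1,0,0,0,0],
    [1,0,0,0,0],
    [1,0,0,0,0],
  ],
)

```text
t: 30.0
eef_pos: [493.4, -32.9, 60.2]
tcp_rot: [2.161, 1.57, 1.036]
ft_force: [2.1, 8.1, 9.2]
opening: 0.133
```

Run:
```python
from h import *
s=status.state(); print(s["moment"])
go(493.3,-32.6,58,-64.5)
```

```text
[ 1.41109831 -0.34812795  0.02016282]
pos [493.4 -32.9  60.2] jaw -64.5 tilt [ 0.     0.001 -1.   ] open 0.133 t 30.0 F [2.1 8.1 9.2] q6 0.92
turn 0.0 shift x 2.2 y 0.1 z -0.3
```

Emit:
apply_moves(
  increments=[
    [1,0,0,0,4],
    [1,0,0,0,8],
    [1,0,0,0,8],
    [1,0,0,0,8],
    [1,0,0,0,8],
    [1,0,0,0,8],
    [1,0,0,0,8],
    [1,0,0,0,8],
    [1,0,0,0,0],
    [1,0,0,0,0],
  ],
)

```text
t: 31.0
eef_pos: [493.3, -34.0, 60.2]
tcp_rot: [0.84, 1.57, -1.331]
ft_force: [-4.3, -9.5, 3.0]
opening: 0.137
```

Run:
```python
from h import *
s=status.state(); print(s["moment"])
go(493.3,-32.6,58,-124.5)
```

```text
[-1.78031809  0.85647616 -0.02165029]
pos [493.3 -34.   60.2] jaw -124.4 tilt [ 0.    -0.001 -1.   ] open 0.137 t 31.0 F [-4.3 -9.5  3. ] q6 1.97
turn 0.1 shift x 2.2 y -0.8 z -1.1
```

Emit:
apply_moves(
  increments=[
    [0.6,0,0,0,0],
    [0.6,0,0,0,0],
    [0.6,0,0,0,0],
    [0.6,-20,0,0,0],
    [0.6,-40,0,0,0],
    [0.6,0,0,0,-8],
    [0.6,0,0,0,-8],
    [0.6,0,0,0,-8],
    [0.6,0,0,0,-8],
    [0.6,0,0,0,-8],
  ],
)

```text
t: 32.0
eef_pos: [493.4, -33.0, 119.7]
tcp_rot: [2.23, 1.571, 0.763]
ft_force: [-0.8, -0.0, 0.2]
opening: 0.399
```

Emit:
apply_moves(
  increments=[
    [0.6,0,0,0,-8],
    [0.6,0,0,0,-8],
    [0.6,0,2,-25,0],
    [0.6,0,4,-42,0],
    [0.6,0,4,-42,0],
    [0.6,0,4,-42,0],
    [0.6,0,4,-42,0],
    [0.6,0,4,-42,0],
    [0.6,0,4,-42,0],
    [0.6,0,4,-42,0],
  ],
)

```text
t: 33.0
eef_pos: [403.3, 276.3, 119.7]
tcp_rot: [1.96, 1.57, 0.766]
ft_force: [0.5, -0.6, -0.4]
opening: 0.402
```

Emit:
apply_moves(
  increments=[
    [0.6,0,4,-42,0],
    [0.6,0,4,-42,0],
    [0.6,0,4,-42,0],
    [0.6,0,2,-42,0],
    [1,0,0,0,0],
  ],
)

```text
t: 33.5
eef_pos: [353.7, 439.7, 119.6]
tcp_rot: [2.308, 1.569, 1.117]
ft_force: [0.9, -0.8, -0.9]
opening: 0.357
```

Run:
```python
from h import *
c=cam("top"); cv2.imwrite("pics/t6.png",c["bgr"]); d=cam("side")
A=cv2.resize(c["bgr"][190:226,330:426],None,fx=8,fy=8,interpolation=cv2.INTER_CUBIC)
B=cv2.resize(d["bgr"][205:245,300:396],None,fx=8,fy=7,interpolation=cv2.INTER_CUBIC); cv2.imwrite("pics/k6.png",np.vstack([A,B]))
for f in flasks(c,69): print(*f)
go(494,-143,80,-64.5)
```

```text
[346.1 170.4] 209 [639.1  72.7] [np.float64(41.0), np.float64(77.0)] -3.4
[366.1 172. ] 205 [633.7  -1.6] [np.float64(41.0), np.float64(77.0)] -5.8
[385.9 174.2] 207 [625.9 -74.8] [np.float64(37.0), np.float64(77.0)] -3.5
pos [354.6 436.4 119.4] jaw -68.3 tilt [-0. -0. -1.] open 0.286 t 33.6 F [ 0.2  0.3 -0.4] q6 1.96
turn -3.8 shift x 39.4 y -123.6 z 583.0
```

View pics/k6.png

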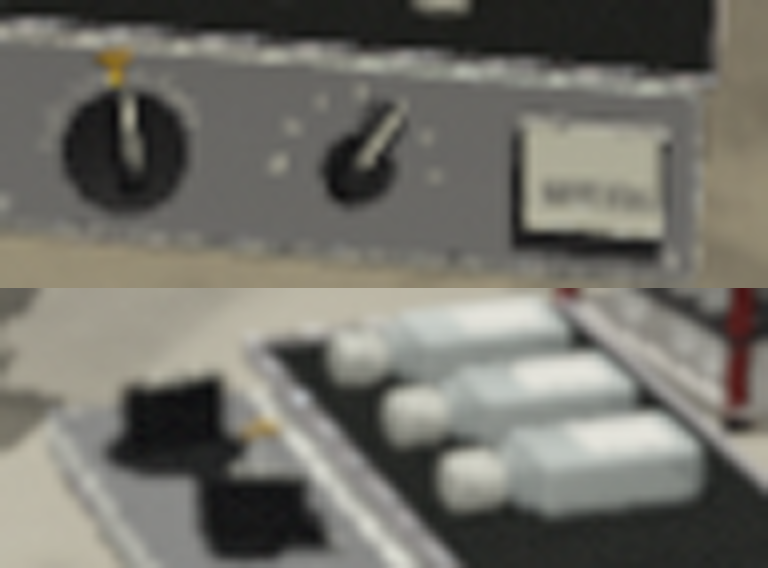

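Run:
```python
from h import *
c=cam("top"); a=cv2.imread("pics/t6.png").astype(float); g=a.max(2)
P=[]
for r in range(201,212):
    w=np.clip(g[r,343:350]-45,0,None); 
    if w.sum()>20: P.append([(w*np.arange(343,350)).sum()/w.sum(),r]); print(r,g[r,341:351].astype(int),round(P[-1][0],2))
X=plane(c,P[1:],73)[:,:2]; p=np.polyfit(X[:,0],X[:,1],1); print("bar ang",np.degrees(np.arctan(p[0])),"q",85.47-np.degrees(np.arctan(p[0])))
print("line y at x=501:",np.polyval(p,501))
```

```text
201 [105  85  67  58  88  87  72  81  94 110] 346.48
202 [ 71  44  28  41  95 106  30  32  51  86] 345.73
203 [ 27  29  25  27 114 137  30  29  28  48] 345.57
204 [ 29  31  25  23 127 152  32  28  31  32] 345.57
205 [ 28  30  25  24 115 138  31  29  32  31] 345.57
206 [ 33  30  27  24  89 111  46  26  33  33] 345.61
207 [ 32  32  29  23  75 104  76  30  34  33] 346.01
208 [ 32  34  31  25  76 111  90  31  33  33] 346.1
209 [ 33  35  30  22  65 101  91  31  35  35] 346.21
210 [35 38 33 27 41 75 79 34 35 35] 346.53
bar ang 5.861163288698454 q 79.60883671130155
line y at x=501: 74.26626162247682
```

Run:
```python
from h import *
go(478,-142,75,-68.3)
c=cam("top")
q=np.array([[522,120],[668,128],[660,237],[522,228]],float); q=np.c_[(q[:,0]+.5)/8-.5+330,(q[:,1]+.5)/8-.5+190]; print(plane(c,q,42).round(1)[:,:2].tolist())
```

```text
pos [355.1 435.6 119.4] jaw -68.4 tilt [-0. -0. -1.] open 0.245 t 33.65 F [ 0.1 -0.2  0.2] q6 1.96
turn -0.1 shift x 44.4 y -99.3 z 582.1
[[516.8, -109.4], [513.6, -176.9], [462.4, -171.3], [466.0, -107.9]]
```

Emit:
apply_moves(
  increments=[
    [1,0,-4,25,0],
    [1,0,-7.5,44,0],
    [1,0,-7.5,44,0],
    [1,0,-7.5,44,0],
    [1,0,-7.5,44,0],
    [1,0,-7.5,44,0],
    [1,0,-7.5,44,0],
    [1,0,-7.5,44,0],
    [1,0,-7.5,44,0],
    [1,0,-7.5,44,0],
  ],
)

```text
t: 34.7
eef_pos: [443.3, 15.2, 119.9]
tcp_rot: [1.317, 1.57, 0.12]
ft_force: [1.3, 0.9, 0.2]
opening: 0.004
```

Emit:
apply_moves(
  increments=[
    [1,0,-7.5,44,0],
    [1,0,-7.5,44,0],
    [1,0,-7.5,44,0],
    [1,0,-5.3,29,0],
    [1,0,0,0,0],
    [1,20,0,0,0],
    [1,25,0,0,0],
    [1,0,0,0,0],
  ],
)

```text
t: 35.5
eef_pos: [475.0, -141.4, 72.8]
tcp_rot: [-2.394, 1.566, 2.694]
ft_force: [0.1, -0.4, 0.6]
opening: 0.006
```

Run:
```python
from h import *
go(478,-141,47,-68.3)
```

```text
pos [ 475.  -141.4   72.8] jaw -68.5 tilt [-0.004  0.002 -1.   ] open 0.006 t 35.5 F [ 0.1 -0.4  0.6] q6 0.77
turn -0.2 shift x 25.8 y 2.9 z 0.8
```

Emit:
apply_moves(
  increments=[
    [1,8,2,0.5,0],
    [1,6,0,0,0],
    [1,3,0,0,0],
    [1,0,0,0,0],
  ],
)

```text
t: 35.9
eef_pos: [478.7, -141.5, 57.9]
tcp_rot: [-1.926, 1.571, -3.12]
ft_force: [-2.9, -0.3, 7.4]
opening: 0.006
```

Emit:
apply_moves(
  increments=[
    [1,3,0,0,0],
    [1,3,0,0,0],
    [1,0,0,0,0],
  ],
)

```text
t: 36.2
eef_pos: [478.5, -141.5, 53.9]
tcp_rot: [0.348, 1.57, -0.846]
ft_force: [-10.8, 0.5, 32.0]
opening: 0.004
```

Emit:
apply_moves(
  increments=[
    [1,3,0,0,0],
    [1,1,0,0,0],
    [1,0,0,0,0],
  ],
)

```text
t: 36.5
eef_pos: [478.6, -141.6, 53.1]
tcp_rot: [0.664, 1.568, -0.53]
ft_force: [-23.0, 4.6, 85.0]
opening: 0.004
```

The force rises steeply at z ≈ 53.9 mm, so this is the stop. Lifting off and moving clear.

Emit:
apply_moves(
  increments=[
    [1,-4,0,0,0],
    [1,-10,0,0,0],
    [1,-25,0,0,0],
    [1,-40,0,0,0],
    [1,0,0,-30,0],
    [1,0,5,-44,0],
    [1,0,5,-44,0],
    [1,0,5,-44,0],
    [1,0,5,-44,0],
    [1,0,5,-44,0],
  ],
)

```text
t: 37.5
eef_pos: [409.8, 101.7, 127.1]
tcp_rot: [1.367, 1.57, 0.172]
ft_force: [0.4, 0.4, -0.6]
opening: 0.005
```

Emit:
apply_moves(
  increments=[
    [1,0,5,-44,0],
    [1,0,5,-44,0],
    [1,0,5,-44,0],
    [1,0,5,-44,0],
    [1,0,5,-44,0],
    [1,0,5,-44,0],
    [1,0,0,0,0],
    [1,0,0,0,0],
  ],
)

```text
t: 38.3
eef_pos: [340.6, 357.3, 126.8]
tcp_rot: [1.737, 1.571, 0.545]
ft_force: [-0.2, -0.7, 0.8]
opening: 0.004
```

Run:
```python
from h import *
go(400,400,130,-68)
c=cam("top"); cv2.imwrite("pics/t7.png",c["bgr"]); d=cam("side")
for f in flasks(c,69): print(*f)
A=cv2.resize(c["bgr"][150:226,322:418],None,fx=4,fy=4,interpolation=cv2.INTER_CUBIC); A2=cv2.resize(c["bgr"][180:256,422:518],None,fx=4,fy=4,interpolation=cv2.INTER_CUBIC)
B=cv2.resize(d["bgr"][195:265,300:396],None,fx=8,fy=4,interpolation=cv2.INTER_CUBIC); cv2.imwrite("pics/k7.png",np.vstack([np.hstack([A,A2]),B]))
a=cv2.imread("pics/t6.png").astype(int)[194:222,330:422]; b=c["bgr"].astype(int)[194:222,330:422]; D=np.abs(a-b).max(2); print("diff deck",D.max(),np.argwhere(D>25)[:10]+[194,330])
```

```text
pos [340.6 357.3 126.8] jaw -68.3 tilt [ 0.  0. -1.] open 0.004 t 38.3 F [-0.2 -0.7  0.8] q6 1.87
turn -0.3 shift x -3.2 y 71.1 z -17.4
[346.1 170.4] 208 [639.2  72.8] [np.float64(41.0), np.float64(77.0)] -3.5
[366.1 172. ] 205 [633.7  -1.6] [np.float64(41.0), np.float64(77.0)] -5.8
[385.9 174.2] 207 [625.9 -74.8] [np.float64(37.0), np.float64(77.0)] -3.5
diff deck 14 []
```

View pics/k7.png

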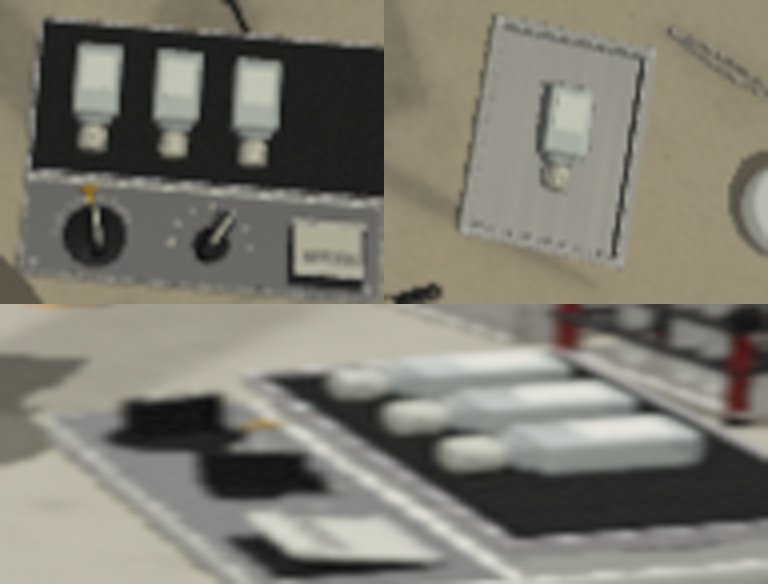

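The picture shows three flasks flat on the mat, the finished one flat in the tray, the dial on its fourth line, the pointer at the clip and the paddle back up. Handing in.

```bash
python3 -c "
from h import *
print(env.job_done(), status.state()['t'])"
```

```text
the job is handed in; nothing more can be done
the job is handed in; nothing more can be done
```

The job is done and handed in, at about 38 s of the 208 s allowed; no verdict came back.

- **Flasks:** The finished flask lies flat in the tray. All three waiting flasks lie flat on the platform in neighbouring slots; no fourth was visible, and I left the two orange look-alikes alone.
- **Speed knob:** I turned it 78.7°. Afterwards the camera put the knob at about 79.6° and the clip at 77 to 79°. They therefore disagree by about 1 to 2°, within my measuring error of about 1° on each. The bar hid the pointer's tip from the top camera, so I judged the match from the bar's direction. The clip did not move in the pictures.
- **Timer dial:** I turned it 60° from the second line. In the last picture it covers the fourth line.
- **Start paddle:** I pressed it last. The force rose steeply at the stop, and I overshot the push: it peaked at about 88 N against the 120 N wrist limit. The picture of the deck afterwards matches the one before the press, so the paddle is back up and the settings are unchanged.

The gripper was clear of everything at hand-in.

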